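Set the dispensing head of a fraction collector to its marked stop

TASK

On the fraction collector, press down the rubber pad in the middle of the dispensing head's carriage to free its brake and, keeping it pressed, push the carriage along the rail until it rests against the stop that carries the diamond-shaped plate; then let go so that the brake holds it there. Never drag the carriage while its pad is up or use heavy force (a firm fingertip is enough), and leave the tube racks, the flask and the vial where they stand.

Things in the scene. Friction and masses are not known exactly. Their poses are not given: they have to be found in the camera images.
- collector: Fraction collector, fixed: grey deck 300 x 540 mm, 26 mm high; a white tower at each end (75 x 35 mm, 176 mm high, centred 247.5 mm from the middle) and between them a rail of two aluminium bars, 46 mm wide overall, top 150 mm above the work surface. Origin: on the work surface under the deck's centre; y runs along the rail, x across it (away from the robot), z up. Turned by up to 20 degrees.
- carriage (a joint): Position of the dispensing head's carriage along the rail (m): 0 at the middle of the rail, growing along the collector's +y; travel +-0.17. With the pad up the brake holds it against pushes of 20 to 30 N; with the pad pressed it slides with 1 to 2 N. It does not spring back.
- carriage_mid (a point): Point at the rail's top (z = 150 mm), midway along and across the carriage. The grey carriage is 90 mm long along the rail, 60 mm wide, plus a white nozzle block out to 55 mm on its +x side. At each of its ends stands a cross wall 11 mm thick, top 36 mm above this point; the 68 mm clear between the walls holds the press pad.
- pad_top (a point): Middle of the top face of the black rubber press pad, 40 mm (across) x 58 mm (along the rail), in the carriage's middle, facing up. At rest it is 24 mm above the rail's top and 12 mm below the tops of the carriage's end walls.
- key (a joint): How far the pad is pressed down (m): about 0 at rest, full travel 0.007 (hard stop). A spring pushes it up: about 7 N to start, 10.5 N at the bottom. The brake is free once it is down by 0.001 and bites again when it comes up.
- flag_stop: The marked stop: aluminium block 50 mm (across) x 20 mm (along the rail) x 30 mm high, fixed on the rail near either end; on its top a flat aluminium diamond plate (30 mm square turned 45 degrees, top 34 mm above the rail's top) juts out on the -x side to 66 mm. Origin: at the rail's top, midway along and across the block; axes as the collector's. Carriage resting against it: carriage_mid is 55 mm from here.
- plain_stop: The other stop, towards the rail's other end: the same block without the plate. Origin as for flag_stop.
- rack_a: Loose white rack full of sample tubes, 85 x 165 mm, 65 mm high, standing on the deck under the rail. Origin: centre of its underside.
- rack_b: A second such rack beside it, under the other half of the rail.
- flask: Loose conical glass flask, 62 mm wide, 82 mm high, on the deck on the far side of the rail. Origin: centre of its underside.
- vial: Loose small jar with a white cap, 28 mm wide, 55 mm high, on the deck on the robot's side of the rail. Origin: centre of its underside.

How it is judged:
By the outcome, as a careful person would: the job done as asked, in the order asked, and still so for the second after the job is handed in, with the robot touching nothing.
It also fails if it takes over 38 s, if anything falls off the work surface, if the arm or the gripper's body presses on something with over 40 N, if the wrist force passes 120 N, or if a joint passes its speed limit or range.

ROBOT

A 7-joint arm with a two-finger parallel gripper is mounted at the origin on the work surface. World frame = base frame: x ahead of the robot, y to its left, z up, the work surface at z = 0. Lengths are in m, angles in rad, forces in N, time in s.
With the tool pointing down it reaches from about 0.4 to 0.875 m from the base axis. Payload 19.3 kg.
Tool frame: the origin (TCP) lies midway between the tips of the shut fingers; the grasp point (between the pads) lies 19 mm behind it; x points along the fingers, y is the direction in which the jaws open and shut, and the axes are right-handed (so a half turn about x gives the same grasp; the last joint's range is limited). The gripper opens to 85 mm and grips with 20 to 120 N. Pads are 22 mm wide; open, the fingers measure 114 mm over their backs; the gripper's body (76 mm by 85 mm) begins 54 mm behind the grasp point. The pads swing forward as they close: fully open they stand 13 mm farther back than shut.
Start: joints at [1.055, 0.521, -0.036, 1.599, 0.021, 1.021, -0.113], TCP at [0.269, -0.564, 0.231] pointing down, gripper open.
Joint ranges: [-2.91, 2.91], [-0.3, 2.13], [-1.5, 1.42], [0.17, 2.43], [-1.26, 4.41], [0.16, 1.93], [-2.52, 2.52]. Speed limits (rad/s): [1.89, 1.89, 2.39, 2.39, 3.01, 3.01, 3.01].

INTERFACE

Orientations are given as [roll, pitch, yaw] about the fixed x, y, z axes, in that order (R = Rz(yaw) Ry(pitch) Rx(roll)).
In Python, from workcell import telemetry, vision, workorder gives the robot as it stands. The module is installed in compiled form; this text tells all that it offers.
- The arm moves only by the tool play_rows, never from a script. Its argument "deltas" is a list of rows, each a list of 7 numbers: the shift along the world's x, y, z in mm, then the turn, a rotation vector about the world's x, y, z in degrees, then the finger opening in mm, from 0 to 85.4. In form: [[x, y, z, wx, wy, wz, jaw], ...]. A call has 1 to 8 rows; each row shifts and turns the commanded pose from where the row before left it; what a row does not reach is not made up. A row lasts 1/8 s, in which the tool goes at most 62.5 mm and 10.7 degrees, less where a joint would pass 70% of its speed; a pose out of reach is approached as far as the arm can. A call with a gripper value outside its range is refused whole. The fingers move at their own pace and stop on an object; "grip_force" is the grip in N (left out, the last holds). Time passes only in rows, so rows that do not move let the fingers close. It gives the time, the measured TCP pose, the force and the opening at its end, in the units of the state.
- telemetry.observe(): the state, without advancing time (a new reading comes with each control period).
- vision.grab_frame(name): name is "scene" or "top"; returns the picture (400x640x3 uint8, red, green, blue); there is no depth.
- vision.camera_info(name): a dict with "mtx" (3x3 intrinsics, pixels), "rvec" (rotation vector, rad) and "tvec" (3), from world to camera coordinates, as OpenCV has them. Camera axes: x right, y down, z forward; pixel columns grow to the right and rows downward; lengths in m; the calibration is good to about 2 mm. A picture is of the moment at which its call begins. camera_info takes no time and is no camera call.
- workorder.job_done(): hands the job in, once; it reports no verdict.
The state is a dict: "clock": time; "qpos": joint angles; "qd": joint speeds; "joint_efforts": joint torques, N m; "position": TCP position; "tool_rot": TCP orientation; "force": force on the tool from outside, world axes, zero at the start; "moment": the same for the moment, N m; "grip_width": finger opening in m.
Only numpy, scipy, OpenCV 4.12 (cv2) and the standard library are available. Lean on these libraries where they do the work, as an engineer would, in place of code of your own. Each camera call takes 0.05 s, during which the arm holds its last target. There are 200 camera calls.

## Working session

There is one attempt and no reset: what is moved stays moved. The work goes in short steps, Python scripts to look and compute and a tool call to move; the robot and the scene stay as the last step left them, time stands still between calls to the robot, and variables do not carry over. Pictures are saved under pics/ and viewed, about 8 in all and at most 12, crops included, and the job is handed in when it is done.

Besides the shell and the picture viewer there is one more tool, called after "Call:" as name([rows], argument=value, ...), one row to a line, values as JSON. play_rows: Moves the arm, as the interface text tells. Its arguments: {"type":"object","properties":{"deltas":{"type":"array","items":{"type":"array","items":{"type":"number"}}},"grip_force":{"type":"number"}},"required":["deltas"]}

```bash
mkdir -p pics; cat > h.py <<'E'
import numpy as np, cv2
from workcell import telemetry, vision, workorder
def shot(n,f):
    im=vision.grab_frame(n); cv2.imwrite('pics/'+f,im[:,:,::-1]); return im
def ray(n,u,v,z):
    c=vision.camera_info(n); K=np.array(c['mtx'],float); R=cv2.Rodrigues(np.array(c['rvec'],float))[0]; t=np.array(c['tvec'],float).ravel()
    d=R.T@np.linalg.inv(K)@[u,v,1]; o=-R.T@t
    return o+d*(z-o[2])/d[2]
def proj(n,P):
    c=vision.camera_info(n); return cv2.projectPoints(np.array(P,float).reshape(-1,1,3),np.array(c['rvec'],float),np.array(c['tvec'],float),np.array(c['mtx'],float),None)[0].reshape(-1,2)
E
python3 - <<'E'
from h import *
shot('top','t1.png'); shot('scene','s1.png'); s=telemetry.observe(); print(s['clock'],s['position'],s['tool_rot'],s['force'],s['grip_width'])
for n in('top','scene'):
    c=vision.camera_info(n);R=cv2.Rodrigues(np.array(c['rvec'],float))[0];print(n,-R.T@np.array(c['tvec']).ravel())
E
```

```text
0.1 [ 0.26929864 -0.56368704  0.23079617] [-1.45747924  1.56979048  2.12989803] [ 0.29753282 -0.1765204   0.24796559] 0.08500552859906675
top [0.40327785 0.0286097  0.99553235]
scene [ 0.80326655 -0.46830201  0.58864671]
```

View pics/t1.png

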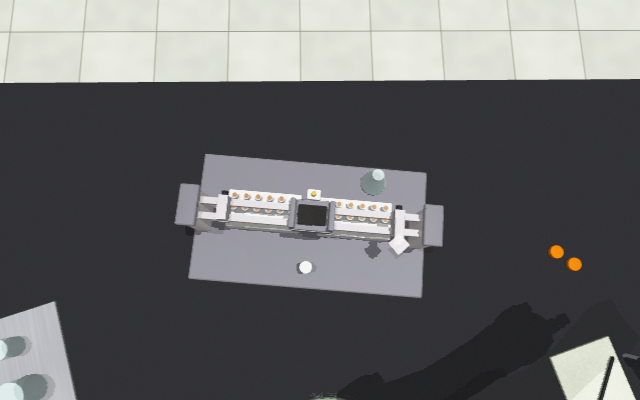

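View pics/s1.png

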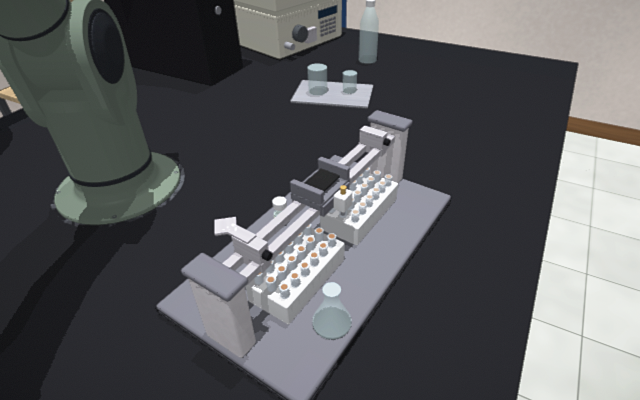

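The diamond plate (top view, 399,245) is at the right, on the -y end. The pad is at about (312,215), the vial at (306,267) on the robot side and the flask at (374,180) on the far side.

```bash
python3 - <<'E'
from h import *
im=cv2.imread('pics/t1.png')
g=im.max(2).astype(np.uint8)
def comp(mask,u,v):
    n,l,st,c=cv2.connectedComponentsWithStats(mask.astype(np.uint8),connectivity=4)
    k=l[v,u]; cn=cv2.findContours((l==k).astype(np.uint8),0,2)[0][0]; return st[k],c[k],cv2.minAreaRect(cn)
print('row',g[215,285:340],'col',g[190:245,312])
for th in(45,60):
    print(th,comp(g<th,312,215))
s,c,r=comp(g<60,312,215); pad=ray('top',*r[0],.174); print('pad',pad)
hv=im.min(2); print('dia',[hv[245,x] for x in range(385,412)])
s,c,r=comp(hv>190,399,245); print(s,c,r)
cs=[(205,154),(427,173),(421,297),(190,278)]
P=np.array([ray('top',*q,.026) for q in cs]); print(P, P.mean(0))
a=P[0]-P[1]; b=P[3]-P[2]; print([np.degrees(np.arctan2(-q[0],q[1])) for q in(a,b)],np.linalg.norm(a),np.linalg.norm(b))
print('dia', ray('top',399,245,.184)); print('stop',ray('top',400,222,.18))
big=cv2.resize(im[140:310,170:450],None,fx=2.8,fy=2.8,interpolation=cv2.INTER_CUBIC); cv2.imwrite('pics/c1.png',big)
E
```

```text
row [178 178 178 151 141 160 166 170 167 132 126 126  84  57  53  55  53  54
  55  54  54  54  54  54  55  54  53  55  54  54  53  54  53  49  51  51
  51  50  50  50  51  97 112  94 126 160 167 169 170 152 174 198 179 166
 152] col [244 241 236 236 228 148 174 245 240 152 140 165 167 168 166  67  52  52
  52  51  54  53  53  53  53  55  50  54  53  52  54  53  54  54  52 127
 170 171 170 171 126 186  72  80  82  81  82  81 102 105 165 165 165 164
 164]
45 (array([     0,      0,    640,    400, 246860], dtype=int32), array([313.86191769, 193.54744795]), ((348.5, 396.0), (1.0, 0.0), 180.0))
60 (array([298, 205,  28,  21, 529], dtype=int32), array([311.59357278, 214.79017013]), ((311.56207275390625, 214.7552032470703), (27.32196617126465, 19.349597930908203), 4.763641834259033))
pad [0.52371424 0.02648236 0.174     ]
dia [np.uint8(158), np.uint8(158), np.uint8(157), np.uint8(158), np.uint8(161), np.uint8(212), np.uint8(232), np.uint8(234), np.uint8(235), np.uint8(235), np.uint8(235), np.uint8(234), np.uint8(234), np.uint8(233), np.uint8(231), np.uint8(232), np.uint8(232), np.uint8(233), np.uint8(234), np.uint8(235), np.uint8(236), np.uint8(236), np.uint8(235), np.uint8(225), np.uint8(185), np.uint8(137), np.uint8(120)]
[389 210  31  44 666] [402.54504505 230.35585586] ((404.6830139160156, 232.19056701660156), (27.213274002075195, 43.73781204223633), 10.619654655456543)
[[ 0.69715057  0.28048639  0.026     ]
 [ 0.64329826 -0.25488184  0.026     ]
 [ 0.3507136  -0.22240965  0.026     ]
 [ 0.40375475  0.30573241  0.026     ]] [0.52372929 0.02723183 0.026     ]
[np.float64(-5.744020701504542), np.float64(-5.734968304260632)] 0.5380698954796692 0.5307988296515113
dia [ 0.45966831 -0.14413443  0.184     ]
stop [ 0.50556652 -0.14934206  0.18      ]
```

View pics/c1.png

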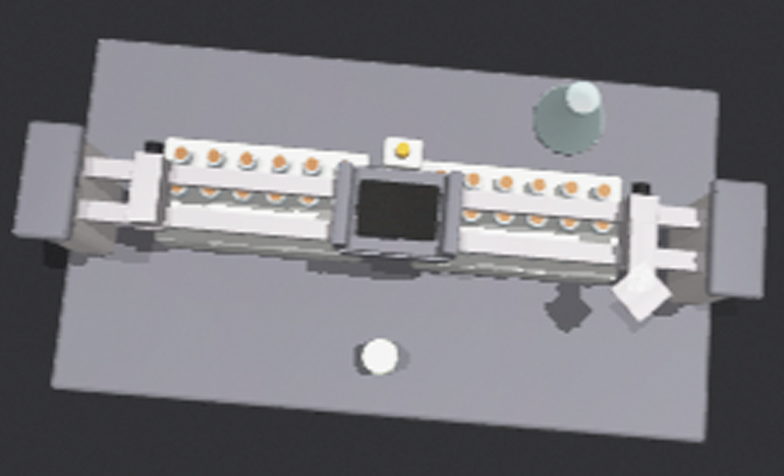

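Call:
play_rows([
  [16,37,0,0,0,-2,0],
  [16,37,0,0,0,-2,0],
  [16,37,0,0,0,-2,0],
  [16,37,0,0,0,-2,0],
  [16,37,0,0,0,-2,0],
  [16,37,0,0,0,-2,0],
  [16,37,0,0,0,-2,0],
  [16,37,0,0,0,-2,0],
], grip_force=60)

```text
clock: 1.1
position: [0.3977, -0.2666, 0.2312]
tool_rot: [-0.734, 1.571, 2.573]
force: [1.1, 0.0, -0.2]
grip_width: -0.0002
```

Call:
play_rows([
  [16,37,0,0,0,-2,0],
  [16,37,0,0,0,-2,0],
  [16,37,0,0,0,-2,0],
  [16,37,0,0,0,-2,0],
  [16,37,0,0,0,-2,0],
  [16,37,0,0,0,-2,0],
  [16,37,0,0,0,-2,0],
  [0,0,0,0,0,-1,0],
])

```text
clock: 2.1
position: [0.51, -0.0061, 0.231]
tool_rot: [-1.17, 1.57, 1.88]
force: [-0.1, -0.2, -0.8]
grip_width: 0.0
```

Call:
play_rows([
  [7,16,0,0,0,0,0],
  [7,16,0,0,0,0,0],
  [0,0,-15,0,0,0,0],
  [0,0,-15,0,0,0,0],
  [0,0,0,0,0,0,0],
])

```text
clock: 2.72
position: [0.5225, 0.0224, 0.1997]
tool_rot: [0.275, 1.568, -2.962]
force: [-0.4, -0.2, 0.7]
grip_width: 0.0
```

```bash
python3 - <<'E'
from h import *
a=shot('scene','s2.png')
s=telemetry.observe(); print(s['position'],s['force'])
x=a[140:240,250:400,::-1]; cv2.imwrite('pics/s2c.png',cv2.resize(x,None,fx=5,fy=5,interpolation=cv2.INTER_CUBIC))
print(proj('scene',[s['position'],[.5237,.0265,.174]]))
E
```

```text
[0.52300019 0.02256447 0.20059061] [0.12284909 0.16725457 0.69694022]
[[318.31705211 166.91680365]
 [320.20142638 179.03208059]]
```

View pics/s2c.png

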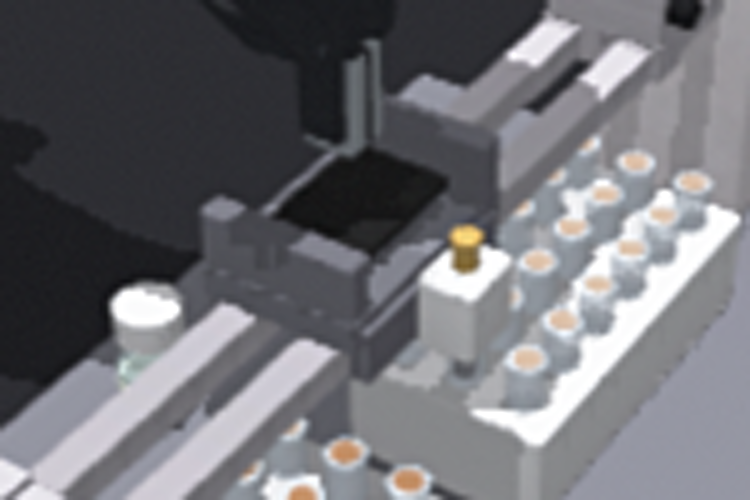

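The fingertip, at about (320,168) in the full frame, hangs over the pad centre at (320,179), as projected. I'll descend gently from here.

Call:
play_rows([
  [0,3,-8,0,0,0,0],
  [0,0,-8,0,0,0,0],
  [0,0,-6,0,0,0,0],
  [0,0,-2,0,0,0,0],
  [0,0,0,0,0,0,0],
])

```text
clock: 3.4
position: [0.5235, 0.0261, 0.1772]
tool_rot: [-0.119, 1.571, 2.928]
force: [0.4, 0.0, 0.3]
grip_width: 0.0002
```

Call:
play_rows([
  [0,0,-2,0,0,0,0],
  [0,0,-1,0,0,0,0],
  [0,0,0,0,0,0,0],
])

```text
clock: 3.78
position: [0.5235, 0.0261, 0.1743]
tool_rot: [-2.428, 1.571, 0.619]
force: [-0.5, -0.2, -0.1]
grip_width: 0.0002
```

Call:
play_rows([
  [0,0,-1,0,0,0,0],
  [0,0,-1,0,0,0,0],
  [0,0,0,0,0,0,0],
])

```text
clock: 4.15
position: [0.5235, 0.0261, 0.1724]
tool_rot: [-3.107, 1.571, -0.061]
force: [-1.3, -0.6, 6.2]
grip_width: -0.0002
```

Call:
play_rows([
  [0,0,-1,0,0,0,0],
  [0,0,-1,0,0,0,0],
  [0,0,0,0,0,0,0],
])

```text
clock: 4.53
position: [0.5235, 0.0261, 0.1705]
tool_rot: [-3.04, 1.571, 0.006]
force: [-2.9, -0.2, 7.4]
grip_width: 0.0
```

Call:
play_rows([
  [0,0,-1,0,0,0,0],
  [0,0,-1,0,0,0,0],
  [0,0,0,0,0,0,0],
])

```text
clock: 4.9
position: [0.5236, 0.0261, 0.1686]
tool_rot: [-3.039, 1.57, 0.007]
force: [-2.5, -0.3, 8.0]
grip_width: -0.0001
```

Call:
play_rows([
  [-0.2,-2,0,0,0,0,0],
  [-0.4,-4,0,0,0,0,0],
  [-0.6,-6,0,0,0,0,0],
  [-0.6,-6,0,0,0,0,0],
  [-0.2,-2,0,0,0,0,0],
])

```text
clock: 5.52
position: [0.5215, 0.0059, 0.1686]
tool_rot: [-2.611, 1.57, 0.435]
force: [-2.7, 1.9, 8.1]
grip_width: 0.0
```

```bash
python3 - <<'E'
from h import *
a=shot('scene','s3.png')
s=telemetry.observe(); print(s['position'],s['force'])
x=a[130:290,200:420,::-1]; cv2.imwrite('pics/s3c.png',cv2.resize(x,None,fx=3.6,fy=3.6,interpolation=cv2.INTER_CUBIC))
E
```

```text
[0.52151336 0.00578981 0.16861999] [-2.23753216 -0.22908385  8.4143388 ]
```

View pics/s3c.png

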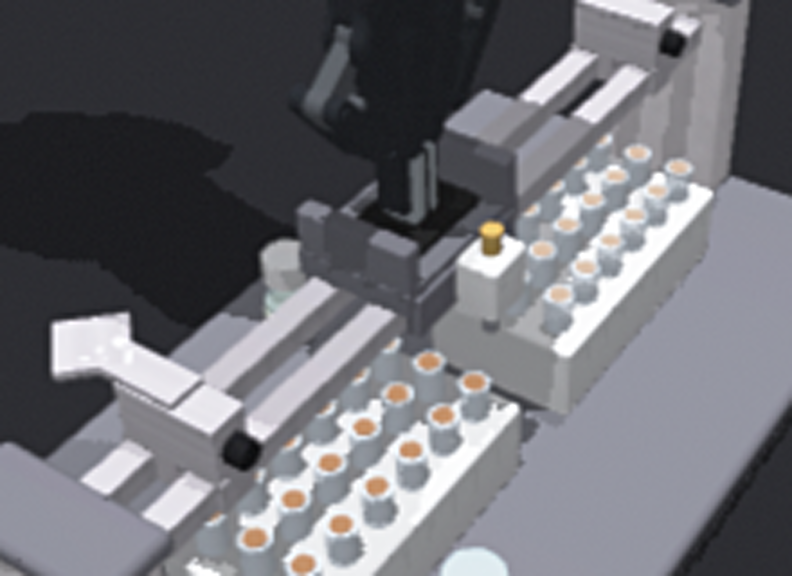

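The carriage follows: its nozzle is now at crop (490,260), and the pad is down under the fingers. I'll continue.

Call:
play_rows([
  [-0.4,-4,0,0,0,0,0],
  [-0.8,-8,0,0,0,0,0],
  [-1,-10,0,0,0,0,0],
  [-1,-10,0,0,0,0,0],
  [-1,-10,0,0,0,0,0],
  [-1,-10,0,0,0,0,0],
  [-0.8,-8,0,0,0,0,0],
  [-0.4,-4,0,0,0,0,0],
])

```text
clock: 6.58
position: [0.5151, -0.0582, 0.1686]
tool_rot: [-2.686, 1.571, 0.36]
force: [-3.0, 1.3, 7.8]
grip_width: -0.0002
```

Call:
play_rows([
  [-0.4,-4,0,0,0,0,0],
  [-0.4,-4,0,0,0,0,0],
  [-0.4,-4,0,0,0,0,0],
  [-0.4,-4,0,0,0,0,0],
  [-0.4,-4,0,0,0,0,0],
  [-0.2,-2,0,0,0,0,0],
  [0,0,0,0,0,0,0],
])

```text
clock: 7.45
position: [0.5128, -0.0801, 0.1686]
tool_rot: [2.5, 1.571, -0.737]
force: [-2.8, -0.5, 9.2]
grip_width: -0.0001
```

Call:
play_rows([
  [-0.2,-2,0,0,0,0,0],
  [-0.2,-2,0,0,0,0,0],
  [-0.2,-2,0,0,0,0,0],
  [-0.2,-2,0,0,0,0,0],
])

```text
clock: 7.95
position: [0.5121, -0.0878, 0.1686]
tool_rot: [-2.314, 1.571, 0.732]
force: [-2.3, 1.7, 8.7]
grip_width: -0.0001
```

Call:
play_rows([
  [-0.2,-2,0,0,0,0,0],
  [-0.2,-2,0,0,0,0,0],
  [0,-1,0,0,0,0,0],
])

```text
clock: 8.32
position: [0.5116, -0.0929, 0.1685]
tool_rot: [-1.492, 1.571, 1.554]
force: [-3.4, 1.7, 8.3]
grip_width: -0.0
```

Call:
play_rows([
  [-0.2,-1,0,0,0,0,0],
  [-0.2,-1,0,0,0,0,0],
  [0,-1,0,0,0,0,0],
])

```text
clock: 8.7
position: [0.5117, -0.0951, 0.1687]
tool_rot: [-2.322, 1.569, 0.725]
force: [-0.6, 5.7, 8.2]
grip_width: 0.0002
```

```bash
python3 - <<'E'
from h import *
a=shot('scene','s4.png')
s=telemetry.observe(); print(s['position'],s['force'])
x=a[150:300,190:390,::-1]; cv2.imwrite('pics/s4c.png',cv2.resize(x,None,fx=4,fy=4,interpolation=cv2.INTER_CUBIC))
E
```

```text
[ 0.5117229  -0.09520338  0.16866667] [-1.4302468   5.40500165  8.0645871 ]
```

View pics/s4c.png

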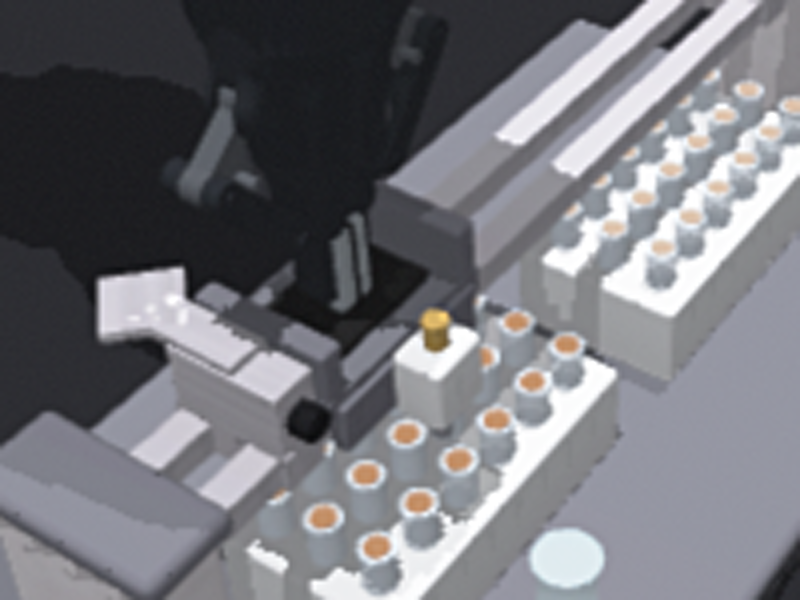

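The carriage wall meets the stop (crop about 320,370) and the lateral force has risen from under 2 N to 5.5 N. I'll nudge it once more, then lift straight up.

Call:
play_rows([
  [0,-1,0,0,0,0,0],
  [0,0,0,0,0,0,0],
])

```text
clock: 9.0
position: [0.5118, -0.0962, 0.1687]
tool_rot: [-2.432, 1.569, 0.615]
force: [-0.8, 4.0, 7.6]
grip_width: 0.0
```

Call:
play_rows([
  [0,0,2,0,0,0,0],
  [0,0,3,0,0,0,0],
  [0,0,5,0,0,0,0],
  [0,0,15,0,0,0,0],
  [0,0,25,0,0,0,0],
  [0,0,30,0,0,0,0],
  [0,0,30,0,0,0,0],
  [0,0,0,0,0,0,0],
])

```text
clock: 10.0
position: [0.5121, -0.0971, 0.281]
tool_rot: [3.102, 1.567, -0.135]
force: [0.4, 0.1, -0.7]
grip_width: 0.0002
```

Call:
play_rows([
  [-40,-10,0,0,0,0,0],
  [-40,-10,0,0,0,0,0],
  [0,0,0,0,0,0,0],
])

```text
clock: 10.38
position: [0.429, -0.1178, 0.2785]
tool_rot: [0.697, 1.57, -2.542]
force: [0.3, 0.7, 1.1]
grip_width: -0.0001
```

```bash
python3 - <<'E'
from h import *
a=shot('scene','s5.png'); t=shot('top','t5.png')
s=telemetry.observe(); print(s['clock'],s['position'],s['force'])
x=a[150:300,190:390,::-1]; y=t[150:300,180:450,::-1]
z=np.vstack([cv2.resize(x,(400,300),interpolation=2),cv2.resize(y,(540,300),interpolation=2)[:,140:]])
cv2.imwrite('pics/s5c.png',z)
E
```

```text
10.475 [ 0.4313121  -0.11698752  0.27849351] [0.01114131 0.71244427 0.03586726]
```

View pics/s5c.png

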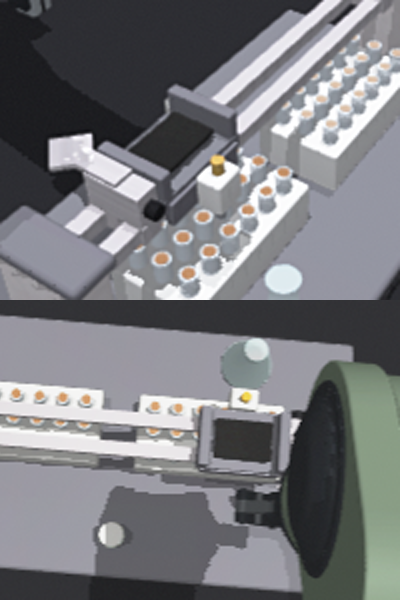

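```bash
python3 -c "
from h import *
workorder.job_done()"
```

```text
the job is handed in; nothing more can be done
```

The carriage now rests against the diamond-plate stop with its pad released, and I handed the job in at about 10.5 s.

- **Press and push:** I pressed the pad down about 4 mm with the shut fingers, using 8–9 N. Keeping it pressed, I slid the carriage about 122 mm along the rail. The side force was at most about 2 N on the way and rose to about 5.5 N at the stop.
- **Release:** I nudged it 1 mm more at the stop, lifted straight up and moved the arm clear.
- **Last checks:** The final images show the carriage end wall against the stop with no visible gap and nothing touching the arm. The flask appears where it was, and the racks and vial look undisturbed. The force reading was back near zero. No check failed or disagreed.
- **Not measured:** I judged contact with the stop from the side force and the pictures. I did not measure the final gap, and the arm hid part of the stop in the last top view.

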